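Final check of a sprung service hatch

TASK

Do the final check on the stainless housing's sprung hatch: take the gap probe from its stand, run its tip slowly (about 4 cm a second) down inside the gap along the hatch's left side as the robot faces it, from the hinge end to the handle end, and put the probe back upright in its stand. Then lift the hatch by its handle until it is clearly past its balance point, without letting the spring throw it open, and ease it back without dropping it to 5 to 10 degrees below that point. Finish while still holding it there by the handle, quite still, so that the spring can be adjusted; leave the other things on the bench where they are.

Things in the scene. Friction and masses are not known exactly. Their poses are not given: they have to be found in the camera images.
- housing: Stainless service housing, 220 (its x) by 270 (its y) by 100 mm high, fixed; origin at the centre of its underside, z up, x from handle side to hinge side, y to the left seen from the robot. A hatch fills its top, hinge pin along y at x +85, z 104 mm, wound springs on it (up to z 113). Beside the hatch, left and right, an open gap runs along x between hatch and fixed deck, both 100 mm high.
- gap_hinge_end (a point): Where the check of the left gap begins: middle of the gap's width, 8 mm below the top faces, 30 mm in front of the hinge pin (x +55, y +95, z 92 mm in the housing's frame). The gap is 10 mm wide and 20 mm deep to a rubber seal. Axes as the housing's.
- gap_handle_end (a point): Where the check of the left gap ends: same line and depth, 140 mm nearer the handle side (x -85, y +95, z 92 mm in the housing's frame). Axes as the housing's.
- hatch (a joint): Hatch angle in rad: 0 shut (level), grows as the handle side rises, stop at 1.40. The balance point is at 0.90 rad (52 degrees): below it the weight (0.9 kg with handle) beats the spring and the hatch sinks shut, above it the spring beats the weight and swings it open. Lifting at the handle takes about 1.5 N when shut, falling to nothing at the balance point; the hinge is lightly damped.
- hatch_handle (a point): The hatch's bow handle, part of the hatch: a round bar 10 mm thick, 110 mm long along the housing's y, 38 mm clear (centre line) ahead of the hatch's front lip, ends bent back to the lip. Origin mid-bar; axes turn with the hatch (the housing's when shut). Shut, it lies at x -155, y 0, z 90 mm in the housing's frame: 240 mm from the hinge pin and 14 mm below it, about which it swings.
- probe: Gap probe, 145 mm long, 70 g: a 5 mm thick steel shaft with a rounded tip, 55 mm long, then a collar 24 mm across and 6 mm thick, then a round 16 mm thick handle 84 mm long. Origin at the very tip, z along it towards the handle. It stands tip down in its stand, collar on the stand's top, tip 5 mm above the bench, handle from 66 to 150 mm above the bench.
- probe_stand: Aluminium stand, 60 by 60 by 60 mm block on an 80 mm foot, fixed; a 12 mm square hole goes straight down through its middle, its mouth widened to about 20 mm. Origin at the centre of its underside, z up. It may be on the left or on the right of the housing.
- tape_roll: Roll of masking tape lying flat, 100 mm across, 25 mm high; bystander.
- flap_drum: Round abrasive flap drum standing on end, 96 mm across, 62 mm high; bystander. It may be on the left or on the right of the housing.
- square: Engineer's square lying flat, 170 by 110 mm; bystander.
- driver: Screwdriver lying in front on the right; bystander.
- oil_tin: Plain tin, 64 mm across, 120 mm high, right of the housing; bystander.
- offcut: Bent aluminium angle offcut, 110 by 40 mm, 40 mm high, in front on the left; bystander.
Mind the look-alikes: they are no part of the job. What is shaped like the probe but orange or pink is not meant.

How it is judged:
By the outcome, as a careful person would: the job done as asked, in the order asked, and still so for the second after the job is handed in, while the arm keeps its last pose, push and grip.
It also fails if it takes over 72 s, if anything falls off the work surface, if the arm or the gripper's body presses on something with over 40 N, if the wrist force passes 120 N, or if a joint passes its speed limit or range.

ROBOT

A 6-joint arm with a two-finger parallel gripper is mounted at the origin on the work surface. World frame = base frame: x ahead of the robot, y to its left, z up, the work surface at z = 0. Lengths are in m, angles in rad, forces in N, time in s.
With the tool pointing down it reaches from about 0.35 to 0.975 m from the base axis. Payload 4.9 kg.
Tool frame: the origin (TCP) lies midway between the tips of the shut fingers; the grasp point (between the pads) lies 19 mm behind it; z points along the fingers, y is the line along which they close (so a half turn about z gives the same grasp; the last joint's range is limited). The gripper opens to 85 mm and grips with 20 to 120 N. Pads are 22 mm wide; open, the fingers measure 114 mm over their backs; the gripper's body (76 mm by 85 mm) begins 54 mm behind the grasp point. The pads swing forward as they close: fully open they stand 13 mm farther back than shut.
Start: joints at [1.073, 0.053, 1.613, -0, 1.476, -0.119], TCP at [0.231, 0.581, 0.231] pointing down, gripper open.
Joint ranges: [-3.01, 3.01], [-1.01, 2.22], [0.06, 2.58], [-1.02, 4.17], [0.09, 2.62], [-3.14, 3.14]. Speed limits (rad/s): [2.57, 2.57, 3.14, 3.14, 3.14, 3.14].

INTERFACE

Orientations are given as a unit quaternion [w, x, y, z].
In Python, from plant import * gives the robot as it stands.
- The arm moves only by the tool jog_arm, never from a script. Its argument "targets" is a list of rows, each a list of 3 entries, a list of its own where there are three numbers: the shift along the tool's x, y, z in units of 25 mm (1.0 is 25 mm), then the turn, a rotation vector about the tool's x, y, z in units of 8 degrees (1.0 is 8 degrees), then the opening in per cent of the stroke, from 0 (shut) to 100 (fully open). A call has 1 to 8 rows; each row is the pose to reach, as a shift and turn from the pose commanded when the call began, along the tool's axes at that moment; what a row does not reach only later rows make up. A row lasts 1/8 s, in which the tool goes at most 62.5 mm and 10.7 degrees, less where a joint would pass 70% of its speed; a pose out of reach is approached as far as the arm can. A call with a gripper value outside its range is refused whole. The fingers move at their own pace and stop on an object; the grip force is fixed at half the most. Time passes only in rows, so rows that repeat a pose let the fingers close. It gives the time, the measured TCP pose, the force, the opening and the grip force at its end, in the units of the state.
- state(): the state, without advancing time (a new reading comes with each control period).
- grab_frame(name): name is "scene" or "top" or "wrist"; returns (picture, depth): 400x640x3 uint8, red, green, blue; 400x640 float32, m along the optical axis (not along the pixel's ray), 0 where there is no reading.
- camera_params(name): a dict with "fovy" (degrees; the focal length in pixels is half the picture's height over the tangent of half this angle, whatever the lens; pixels are square), "cx", "cy" (the principal point, pixels), "dist" ([k1, k2, p1, p2, k3] as OpenCV has them; the pictures are not rectified), "rvec" (rotation vector, rad) and "tvec" (3), from world to camera coordinates, as OpenCV has them; the wrist camera has in their place "hand_eye" (4x4, takes a point from camera to tool coordinates, whose origin is the TCP and whose axes are the flange's). Camera axes: x right, y down, z forward; pixel columns grow to the right and rows downward; lengths in m; the calibration is good to about 2 mm. A picture is of the moment at which its call begins: read the wrist's pose just before it. camera_params takes no time and is no camera call.
- job_done(): hands the job in; it is judged then, once.
The state is a dict: "time": time; "joint_pos": joint angles; "joint_vel": joint speeds; "joint_efforts": joint torques, N m; "tool_pos": TCP position; "tool_rot": TCP orientation; "contact_force": force on the tool from outside, world axes, zero at the start; "ft_torque": the same for the moment, N m; "gripper_width": opening from 0.0 (shut) to 1.0 (fully open); "grasp_force": force on a finger pad.
Only numpy, scipy, OpenCV 4.12 (cv2) and the standard library are available. Lean on these libraries where they do the work, as an engineer would, in place of code of your own. Each camera call takes 0.05 s, during which the arm holds its last target. There are 200 camera calls.

## Working session

There is one attempt and no reset: what is moved stays moved. The work goes in short steps, Python scripts to look and compute and a tool call to move; the robot and the scene stay as the last step left them, time stands still between calls to the robot, and variables do not carry over. Pictures are saved under pics/ and viewed, at most 10 in all, crops included, and the job is handed in when it is done.

Besides the shell and the picture viewer there is one more tool, called after "Call:" by a JSON object that holds its "fn" and its "kwargs". jog_arm: Moves the arm, as the interface text tells. Its arguments: {"type":"object","properties":{"targets":{"type":"array"}},"required":["targets"]}

```bash
mkdir -p pics; python3 - <<'E'
from plant import *
import cv2,numpy as np
print(state())
for n in("scene","top"):
    p,d=grab_frame(n); cv2.imwrite(f"pics/{n}0.png",p[:,:,::-1]); np.save(f"pics/{n}0.npy",d); print(n,camera_params(n),(d==0).mean())
print(camera_params("wrist"))
E
ls
```

```text
{'time': 0.0, 'joint_pos': array([ 1.07300837e+00,  5.33731707e-02,  1.61427548e+00, -9.74195449e-06,
        1.47599490e+00, -1.19011087e-01]), 'joint_vel': array([-7.89344588e-04, -1.63858415e-03, -2.34420881e-05, -5.97951653e-04,
        1.11465077e-03,  1.10260871e-03]), 'joint_efforts': array([ 2.23386582e-03, -3.93675649e+01, -3.70182931e+01,  4.37884012e-05,
        6.87388223e-03, -1.53789489e-05]), 'tool_pos': array([0.23082847, 0.58015167, 0.23006396]), 'tool_rot': array([-3.06639655e-04,  1.88257743e-01,  9.82119122e-01, -9.78543265e-04]), 'contact_force': array([ 0.08598037, -0.34186588,  0.58983914]), 'ft_torque': array([ 0.08106824, -0.03844702,  0.08778914]), 'grasp_force': 0.0, 'gripper_width': 0.9990603593815935}
scene {'fovy': 53.735055454870654, 'cx': 317.23852293179937, 'cy': 195.67159108509802, 'dist': array([-0.05013697,  0.        ,  0.        ,  0.        ,  0.        ]), 'rvec': array([ 0.67250633,  2.5587834 , -1.23293735]), 'tvec': array([ 0.45568573, -0.07466174,  1.26485892])} 0.00411328125
top {'fovy': 46.261131589283465, 'cx': 315.4546677810429, 'cy': 199.09855262681634, 'dist': array([-0.01960904,  0.        ,  0.        ,  0.        ,  0.        ]), 'rvec': array([ 2.14016851, -2.077966  ,  0.21309734]), 'tvec': array([-0.02503098,  0.52607759,  1.40966455])} 0.0040078125
{'fovy': 68.32895565540349, 'cx': 319.7139546150576, 'cy': 203.3581577108183, 'dist': array([-0.02784518,  0.        ,  0.        ,  0.        ,  0.        ]), 'hand_eye': array([[ 1.01002949e-03, -9.55330905e-01, -2.95536532e-01,
         7.57675953e-02],
       [ 9.99999450e-01,  8.80918042e-04,  5.70016515e-04,
        -1.67603633e-04],
       [-2.84210929e-04, -2.95536945e-01,  9.55331269e-01,
        -1.42708496e-01],
       [ 0.00000000e+00,  0.00000000e+00,  0.00000000e+00,
         1.00000000e+00]])}
pics
```

View pics/top0.png

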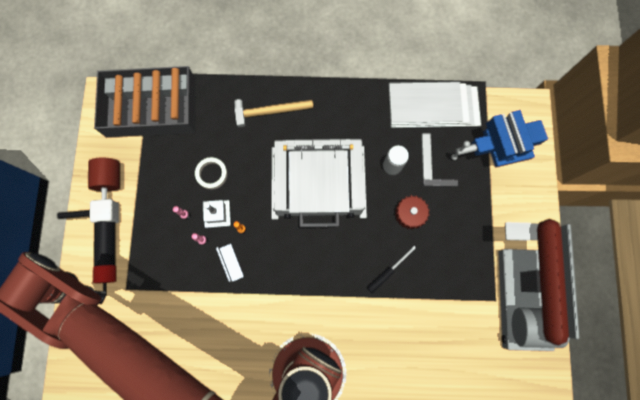

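View pics/scene0.png

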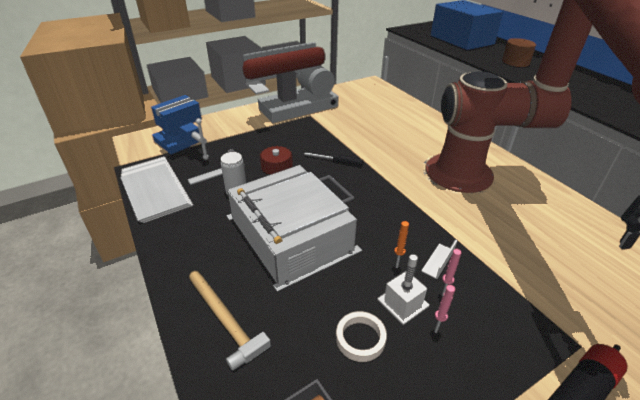

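The top view shows the housing centred at (319,180), with its handle at (319,222). The stand is at (216,213), holding a grey-handled probe. 

Candidates for the probe, by top-view pixel:
- grey probe in the stand (212,211)
- orange look-alike (239,227)
- pink look-alike (180,211)
- pink look-alike (198,238)

I choose the grey one in the stand and check it in a close crop.

```bash
cat > h.py <<'E'
import numpy as np,cv2
from plant import *
from scipy.spatial.transform import Rotation as R
def K(c):
    f=200/np.tan(np.radians(c["fovy"])/2); return np.array([[f,0,c["cx"]],[0,f,c["cy"]],[0,0,1.]])
def pose(name,st=None):
    """camera->world rotation, position"""
    c=camera_params(name)
    if name!="wrist":
        r=cv2.Rodrigues(c["rvec"])[0]; return c,r.T,-r.T@c["tvec"]
    w,x,y,z=st["tool_rot"]; T=R.from_quat([x,y,z,w]).as_matrix(); H=c["hand_eye"]
    return c,T@H[:3,:3],T@H[:3,3]+st["tool_pos"]
def rays(P,uv):
    c,r,o=P; n=cv2.undistortPoints(np.float64(uv).reshape(-1,1,2),K(c),c["dist"])[:,0]
    return o,np.c_[n,np.ones(len(n))]@r.T
def plane(P,uv,z):
    o,d=rays(P,uv); return o+d*((z-o[2])/d[:,2:])
def cloud(P,dep):
    v,u=np.mgrid[:400,:640]; o,d=rays(P,np.c_[u.ravel(),v.ravel()])
    return (o+d*dep.reshape(-1,1)).reshape(400,640,3)
def toolR(st):
    w,x,y,z=st["tool_rot"]; return R.from_quat([x,y,z,w]).as_matrix()
E
python3 - <<'E'
from h import *
P=pose("top"); d=np.load("pics/top0.npy"); X=cloud(P,d); p=cv2.imread("pics/top0.png")
# housing top
def rect(m):
    pts=X[m][:,:2].astype(np.float32); r=cv2.minAreaRect(pts); return r,len(pts)
z=X[:,:,2]
def reg(u0,u1,v0,v1,za,zb):
    m=np.zeros(z.shape,bool); m[v0:v1,u0:u1]=True; return m&(z>za)&(z<zb)
m=reg(262,376,130,220,.09,.115); print("housing",rect(m),np.median(z[m]))
m=reg(195,236,195,235,.05,.068); print("stand",rect(m),X[m].mean(0))
m=reg(195,236,195,235,.08,.2); print("probe",X[m],z[m].max() if m.any() else 0)
a=cv2.resize(p[190:245,170:250],None,fx=5,fy=5,interpolation=cv2.INTER_CUBIC)
b=cv2.resize(p[130:235,260:380],(400,350),interpolation=cv2.INTER_CUBIC)
s=cv2.resize(cv2.imread("pics/scene0.png")[215:345,370:480],(330,390),interpolation=cv2.INTER_CUBIC)
o=np.zeros((600,800,3),np.uint8);o[:275,:400]=a;o[:350,400:]=b;o[:0]=0
o[280:600,:330]=s[:320]
cv2.imwrite("pics/crop1.png",o)
E
```

```text
housing (((0.5815739631652832, -0.01667243242263794), (0.2504892647266388, 0.27011165022850037), 2.518529176712036), 5801) 0.10023603159634376
stand (((0.47796255350112915, 0.3072338402271271), (0.06313655525445938, 0.06089528650045395), 6.4766998291015625), 324) [0.47626569 0.30359572 0.05959914]
probe [[0.48599528 0.30925061 0.14791401]
 [0.4856689  0.30579893 0.15002953]
 [0.48181681 0.3135299  0.15326664]
 [0.48210102 0.31086874 0.15223452]
 [0.48241886 0.30824638 0.15102843]
 [0.48219465 0.30492767 0.15263713]
 [0.48310982 0.30305578 0.14833152]
 [0.47928413 0.313865   0.15100822]
 [0.47960944 0.31125675 0.14974902]
 [0.47958555 0.30818875 0.15032529]
 [0.47886651 0.30422756 0.1545521 ]
 [0.47983549 0.30244146 0.14991337]
 [0.48067569 0.30047162 0.14595362]
 [0.48492598 0.30275778 0.12410448]
 [0.47568987 0.3127875  0.15435759]
 [0.47632736 0.31060599 0.15142258]
 [0.4765867  0.307914   0.15049969]
 [0.47707917 0.30552187 0.14833854]
 [0.47633409 0.30152225 0.15275285]
 [0.4783272  0.30104542 0.14262332]
 [0.48062621 0.30091051 0.13087678]
 [0.48224666 0.29987096 0.12273909]
 [0
[... 1009 characters left out ...]
47591823 0.30018602 0.09170495]
 [0.47799099 0.2996717  0.08067412]
 [0.47163371 0.31098387 0.09646518]
 [0.4708197  0.30673928 0.10156013]
 [0.47239917 0.30569801 0.09315784]
 [0.47308375 0.30344137 0.08980479]
 [0.47485291 0.30258311 0.08034405]
 [0.47074947 0.30738262 0.08501504]
 [0.4326339  0.22093929 0.14634928]
 [0.42890447 0.22279226 0.15102915]
 [0.4298064  0.22087023 0.14568112]
 [0.42736874 0.22428886 0.14184357]
 [0.42672581 0.2204961  0.14669345]
 [0.42445848 0.22412649 0.14168231]
 [0.42398497 0.22052973 0.1454607 ]
 [0.42029028 0.22238137 0.15015092]
 [0.42204285 0.22155802 0.13873976]
 [0.41893181 0.22114664 0.13995817]
 [0.39360411 0.33320059 0.15085661]] 0.15455209688564375
```

View pics/crop1.png

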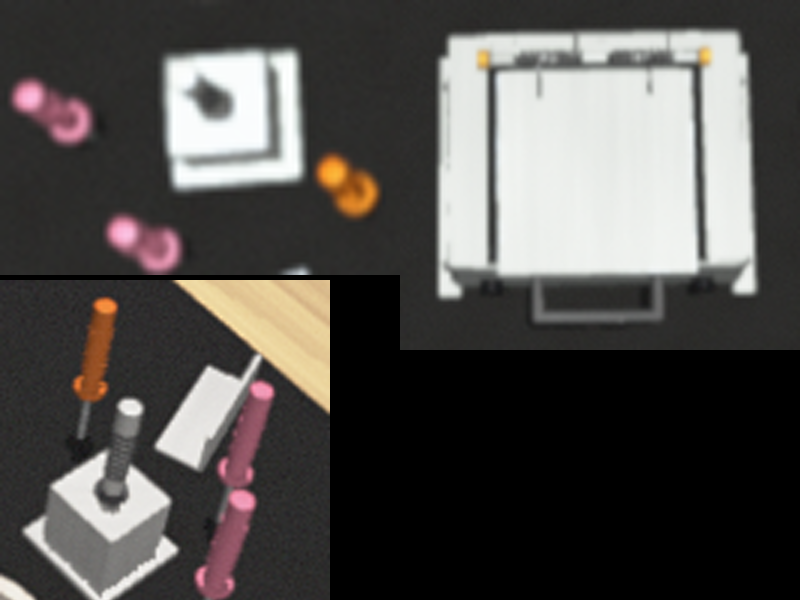

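The crop confirms it: the grey knurled handle in the aluminium stand is the probe. The orange and pink ones stand free on the mat.

```bash
cat >> h.py <<'E'
def to(pos,xdir,zdir=(0,0,-1),st=None):
    """shift (25mm units) and rotvec (8deg units) in tool axes to reach pos, tool x near xdir, z = zdir"""
    st=st or state(); T=toolR(st); z=np.array(zdir,float); z/=np.linalg.norm(z)
    x=np.array(xdir,float); x-=z*(x@z); x/=np.linalg.norm(x); G=np.c_[x,np.cross(z,x),z]
    print("shift",np.round(T.T@(np.array(pos)-st["tool_pos"])/.025,3),"turn",np.round(np.degrees(R.from_matrix(T.T@G).as_rotvec())/8,3))
E
python3 - <<'E'
from h import *
P=pose("top"); p=cv2.imread("pics/top0.png"); g=cv2.cvtColor(p,cv2.COLOR_BGR2GRAY).astype(float)
for lo,hi in((282,293),(463-100,1)) [:1]+((463-100,1),)[:0]:
    pts=[]
    for v in range(156,205):
        w=np.clip(150-g[v,lo:hi],0,None); 
        if w.sum()>0: pts.append((np.average(np.arange(lo,hi),weights=w),v))
    X=plane(P,pts,.1); k=np.polyfit(X[:,0],X[:,1],1); print("gap line y=kx+b",k,np.std(X[:,1]-np.polyval(k,X[:,0])),X[0],X[-1])
# handle bar front line, z=.09
pts=[(u,215+np.argmax(g[215:232,u])) for u in range(305,334)]
X=plane(P,pts,.09); print("handle",np.polyfit(X[:,1],X[:,0],1),np.median(X,axis=0)); print(g[210:232,319])
to((.478,.307,.20),(-1,0,0))
E
```

```text
gap line y=kx+b [0.04741202 0.05124603] 0.00018301815766360818 [0.65055314 0.0819797  0.1       ] [0.4994487  0.07471189 0.1       ]
handle [-0.06919686  0.43894686] [ 0.43969034 -0.02290615  0.09      ]
[236. 212. 145.  97.  78.  62.  48.  44.  42.  42.  44.  45.  52.  78.
 105. 107.  77.  46.  41.  43.  41.  43.]
shift [-13.227  -6.495   1.216] turn [-0.013 -0.004 -2.713]
```

Call:
{"fn": "jog_arm", "kwargs": {"targets": [[[-13.2,-6.5,1.2],[0,0,-2.7],70],[[-13.2,-6.5,1.2],[0,0,-2.7],70],[[-13.2,-6.5,1.2],[0,0,-2.7],70],[[-13.2,-6.5,1.2],[0,0,-2.7],70],[[-13.2,-6.5,1.2],[0,0,-2.7],70],[[-13.2,-6.5,1.2],[0,0,-2.7],70],[[-13.2,-6.5,1.2],[0,0,-2.7],70],[[-13.2,-6.5,1.2],[0,0,-2.7],70]]}}

```text
time: 1.1
tool_pos: [0.4773, 0.3077, 0.2008]
tool_rot: [-0.001, 0.001, 1.0, 0.0]
contact_force: [-0.3, 0.4, -0.2]
gripper_width: 0.697
grasp_force: 0.0
```

```bash
python3 - <<'E'
from h import *
s=state(); p,d=grab_frame("wrist"); cv2.imwrite("pics/w1.png",p[:,:,::-1]); P=pose("wrist",s); X=cloud(P,d)
T=toolR(s); L=(X-s["tool_pos"])@T
m=(X[...,2]>.08)&(X[...,2]<.152)&(np.hypot(X[...,0]-.478,X[...,1]-.307)<.02)
q=X[m]; print(m.sum()); 
t=q[q[:,2]>.14]; print(np.median(t,axis=0), (t.min(0)+t.max(0))/2, s["tool_pos"],s["joint_pos"])
E
```

```text
839
[0.47790609 0.30795076 0.14982255] [0.47950955 0.30793769 0.14605801] [0.47727053 0.30765342 0.20084303] [ 4.41277213e-01 -6.17413648e-02  1.77825518e+00  5.15751394e-04
  1.42608838e+00 -1.12719738e+00]
```

View pics/w1.png

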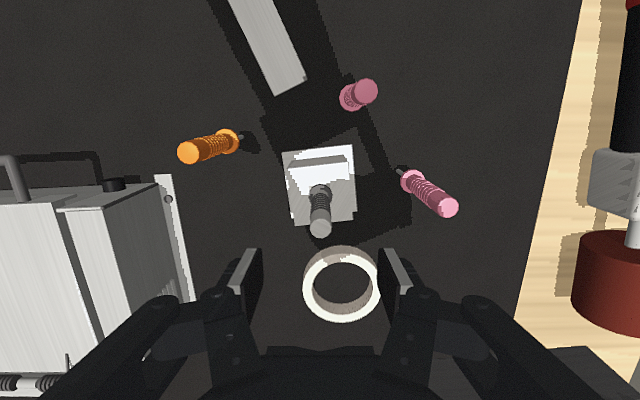

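The grey probe top is at (320,228), centred laterally between the fingers. The orange one at (190,152) and the pink ones at (365,92) and (447,208) are clear of them.

Call:
{"fn": "jog_arm", "kwargs": {"targets": [[[-0.04,0,2.2],[0,0,0],60],[[-0.04,0,4.4],[0,0,0],60],[[-0.04,0,4.4],[0,0,0],60],[[-0.04,0,4.4],[0,0,0],0],[[-0.04,0,4.4],[0,0,0],0],[[-0.04,0,4.4],[0,0,0],0],[[-0.04,0,4.4],[0,0,0],0],[[-0.04,0,4.4],[0,0,0],0]]}}

```text
time: 2.15
tool_pos: [0.4805, 0.309, 0.0949]
tool_rot: [0.002, 0.001, 1.0, 0.002]
contact_force: [-1.0, 1.9, 6.8]
gripper_width: 0.169
grasp_force: 58.3
```

Call:
{"fn": "jog_arm", "kwargs": {"targets": [[[0,0,-0.3],[0,0,0],0],[[0,0,-1],[0,0,0],0],[[0,0,-2],[0,0,0],0],[[0,0,-3],[0,0,0],0],[[0,0,-4],[0,0,0],0],[[0,0,-5.4],[0,0,0],0],[[0,0,-5.4],[0,0,0],0],[[0,0,-5.4],[0,0,0],0]]}}

```text
time: 3.15
tool_pos: [0.4783, 0.3074, 0.226]
tool_rot: [-0.0, 0.001, 1.0, -0.0]
contact_force: [0.2, -0.1, -1.1]
gripper_width: 0.172
grasp_force: 58.4
```

```bash
python3 - <<'E'
from h import *
s=state(); p,d=grab_frame("wrist"); cv2.imwrite("pics/w2.png",p[:,:,::-1]); np.save("pics/w2.npy",d)
print(s["tool_pos"],s["tool_rot"],s["contact_force"],s["gripper_width"])
E
```

```text
[0.4783275  0.30744893 0.22596579] [-2.33794966e-04  9.44941146e-04  9.99999517e-01 -1.33793295e-04] [ 0.22165336 -0.12959237 -1.10721989] 0.17202516440705976
```

View pics/w2.png

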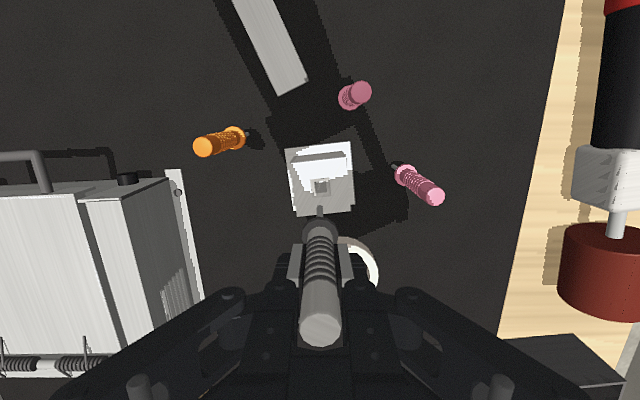

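The probe is held upright, with its tip near (320,208) and its handle top at (320,325). The empty stand hole is at (321,187).

```bash
python3 - <<'E'
from h import *
s=state(); d=np.load("pics/w2.npy"); c=camera_params("wrist"); H=c["hand_eye"]
v,u=np.mgrid[:400,:640]; n=cv2.undistortPoints(np.float64(np.c_[u.ravel(),v.ravel()]).reshape(-1,1,2),K(c),c["dist"])[:,0]
L=(np.c_[n,np.ones(len(n))]*d.reshape(-1,1))@H[:3,:3].T+H[:3,3]; L=L.reshape(400,640,3)
g=L[195:345,295:345].reshape(-1,3)
for a in np.arange(-.06,.1,.01):
    q=g[(g[:,2]>a)&(g[:,2]<a+.01)&(abs(g[:,1])<.02)&(abs(g[:,0])<.02)]
    if len(q)>3: print(round(a,3),len(q),"y mid",np.round((q[:,1].min()+q[:,1].max())/2,4),"y mean",q[:,1].mean().round(4),"x front",q[:,0].max().round(4),"zmax",q[:,2].max().round(4))
P=pose("wrist",s); print("hole",plane(P,[(320.5,187)],.06))
to((.6465,.0819,.226),(-1,-.047,0))
E
```

```text
-0.06 1463 y mid 0.0 y mean 0.0001 x front 0.0095 zmax -0.05
-0.05 868 y mid -0.0 y mean 0.0001 x front 0.0129 zmax -0.04
-0.04 964 y mid -0.0 y mean -0.0002 x front 0.012 zmax -0.03
-0.03 595 y mid -0.0001 y mean -0.0001 x front 0.012 zmax -0.02
-0.02 473 y mid -0.0 y mean 0.0 x front 0.012 zmax -0.01
-0.01 395 y mid -0.0 y mean -0.0001 x front 0.0121 zmax -0.0002
0.0 211 y mid -0.0 y mean -0.0002 x front 0.0095 zmax 0.01
0.01 148 y mid -0.0001 y mean -0.0 x front 0.0091 zmax 0.0199
0.02 498 y mid -0.0001 y mean -0.0001 x front 0.013 zmax 0.03
0.03 81 y mid -0.0003 y mean -0.0006 x front 0.013 zmax 0.0347
0.06 27 y mid -0.0005 y mean -0.0004 x front 0.0038 zmax 0.0699
0.07 28 y mid -0.0004 y mean -0.0001 x front 0.0036 zmax 0.0799
0.08 16 y mid -0.0001 y mean -0.0003 x front 0.0038 zmax 0.0871
hole [[0.47865886 0.30804646 0.06      ]]
shift [-6.759 -9.001 -0.043] turn [-0.007 -0.014 -0.35 ]
```

Call:
{"fn": "jog_arm", "kwargs": {"targets": [[[-6.75,-9,-0.2],[0,0,-0.35],0],[[-6.75,-9,-0.2],[0,0,-0.35],0],[[-6.75,-9,-0.2],[0,0,-0.35],0],[[-6.75,-9,-0.2],[0,0,-0.35],0],[[-6.75,-9,-0.2],[0,0,-0.35],0],[[-6.75,-9,-0.2],[0,0,-0.35],0],[[-6.75,-9,-0.2],[0,0,-0.35],0],[[-6.75,-9,-0.2],[0,0,-0.35],0]]}}

```text
time: 4.2
tool_pos: [0.6461, 0.0835, 0.2307]
tool_rot: [-0.001, -0.024, 1.0, 0.0]
contact_force: [0.3, -0.4, -1.0]
gripper_width: 0.173
grasp_force: 58.6
```

```bash
python3 - <<'E'
from h import *
s=state(); p,d=grab_frame("wrist"); cv2.imwrite("pics/w3.png",p[:,:,::-1]); np.save("pics/w3.npy",d)
print(s["tool_pos"],s["tool_rot"],s["contact_force"],s["joint_pos"])
E
```

```text
[0.64612602 0.08353987 0.23072438] [-5.58506599e-04 -2.43038481e-02  9.99704456e-01  1.05707592e-04] [ 0.32736103 -0.35110041 -1.02126382] [ 1.43557167e-02  1.15281944e-01  1.54754540e+00  2.01120555e-04
  1.47988437e+00 -1.60507147e+00]
```

View pics/w3.png

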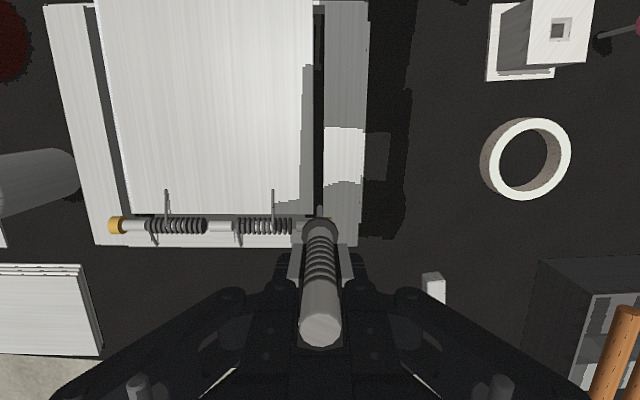

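The left gap is the dark strip at columns 314–325, rows 0–200. The probe tip is just above it near (320,208), and the hinge pin is at row 226.

```bash
python3 - <<'E'
from h import *
s=state(); d=np.load("pics/w3.npy"); P=pose("wrist",s); X=cloud(P,d)
E=[]
for v in range(15,195,6):
    z=X[v,290:345,2]; low=np.where(z<.094)[0]
    if len(low)<4: continue
    a,b=low.min()+290,low.max()+290
    e=plane(P,[(a-.5,v),(b+.5,v)],.1); E.append((*e[0,:2],*e[1,:2]))
E=np.array(E); print(len(E)); print(np.round(E[::5],4)); w=E[:,3]-E[:,1]; print("width",np.median(w))
ok=abs(w-np.median(w))<.0015; M=(E[ok,:2]+E[ok,2:])/2; k=np.polyfit(M[:,0],M[:,1],1); print("mid line",k,np.degrees(np.arctan(k[0])),np.std(M[:,1]-np.polyval(k,M[:,0])))
# hinge: pin z .104; brass end px (115,225)
print("pin",plane(P,[(115,225),(219,226)],.104))
T=toolR(s); tip=s["tool_pos"]+T@[.0012,-.0003,.087]; print("tip",tip,"gap y there",np.polyval(k,tip[0]))
# housing right & back edges
m=(X[...,2]>.097)&(X[...,2]<.103); m[:,400:]=0; r=cv2.minAreaRect(X[m][:,:2].astype(np.float32)); print(r)
E
```

```text
30
[[0.4939 0.0702 0.4934 0.08  ]
 [0.5164 0.0711 0.5159 0.0804]
 [0.5399 0.0721 0.5394 0.0816]
 [0.5645 0.0732 0.564  0.0829]
 [0.5905 0.0743 0.59   0.0843]
 [0.6179 0.0755 0.6175 0.0848]]
width 0.009564122054498317
mid line [0.04357894 0.05340893] 2.4953106262293185 0.00014171719687577022
pin [[ 0.68644602 -0.11818059  0.104     ]
 [ 0.68208932 -0.01388413  0.104     ]]
tip [0.64504925 0.08315581 0.14404053] gap y there 0.08151949316324249
((0.5978312492370605, -0.06424751877784729), (0.22173067927360535, 0.36862656474113464), 2.3685271739959717)
```

```bash
python3 - <<'E'
from h import *
s=state(); print(s["tool_pos"]); to(s["tool_pos"]+[.003,-.0016,-.036],(-1,-.0436,0))
E
```

```text
[0.64628111 0.08350401 0.23103991]
shift [-0.118 -0.07   1.44 ] turn [ 0.001 -0.004  0.036]
```

Call:
{"fn": "jog_arm", "kwargs": {"targets": [[[-0.1,-0.07,0.5],[0,0,0.04],0],[[-0.12,-0.07,1.0],[0,0,0.04],0],[[-0.12,-0.07,1.44],[0,0,0.04],0],[[-0.12,-0.07,1.44],[0,0,0.04],0]]}}

```text
time: 4.75
tool_pos: [0.649, 0.0807, 0.193]
tool_rot: [-0.002, -0.021, 1.0, 0.0]
contact_force: [-0.6, 0.5, -0.1]
gripper_width: 0.17
grasp_force: 58.6
```

```bash
python3 - <<'E'
from h import *
s=state(); p,d=grab_frame("wrist"); np.save("pics/w4.npy",d); P=pose("wrist",s); X=cloud(P,d)
cv2.imwrite("pics/w4.png",cv2.resize(p[100:240,260:380,::-1],(600,700))[:600])
print(s["tool_pos"],s["contact_force"])
M=[]
for v in range(15,195,5):
    z=X[v,290:345,2]; low=np.where(z<.094)[0]
    if len(low)<4: continue
    e=plane(P,[(low.min()+289.5,v),(low.max()+290.5,v)],.1); M.append((*e.mean(0)[:2],e[1,1]-e[0,1]))
M=np.array(M); ok=abs(M[:,2]-np.median(M[:,2]))<.0015; k=np.polyfit(M[ok,0],M[ok,1],1); print(k,ok.sum(),np.median(M[:,2]))
T=toolR(s); tip=s["tool_pos"]+T@[.0012,-.0003,.087]; print("tip",tip,np.polyval(k,tip[0]))
m=(X[...,2]>.104)&(X[...,2]<.14)&(np.hypot(X[...,0]-tip[0],X[...,1]-tip[1])<.006)
q=X[m]; print("shaft",len(q),q.min(0) if len(q) else 0,(q.max(0)+q.min(0))/2 if len(q) else 0)
E
```

```text
[0.64899042 0.0807259  0.19304455] [-0.57521536  0.49171217 -0.0873166 ]
[0.04297027 0.0536694 ] 36 0.009854900616899268
tip [0.64749574 0.0803732  0.10604931] 0.08149245985398446
shaft 73 [0.64455413 0.07788297 0.10517084] [0.64619553 0.08026503 0.11929798]
```

View pics/w4.png

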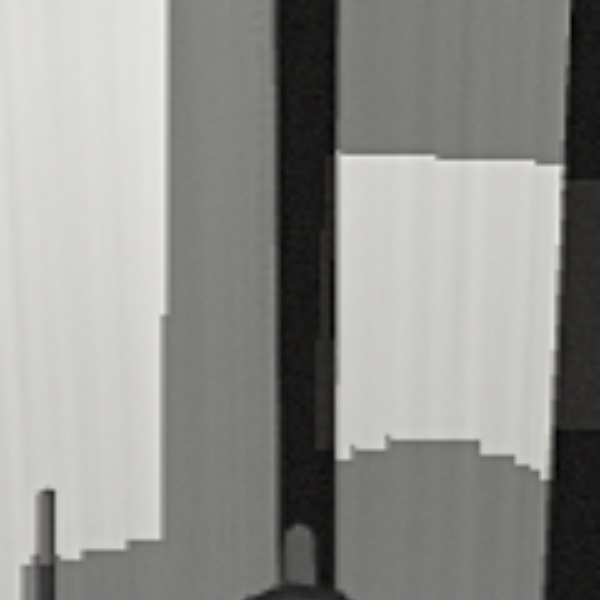

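The shaft at crop column 300 sits in the gap between columns 277 and 337, about 1.1 mm left of centre. I correct that and go down.

Call:
{"fn": "jog_arm", "kwargs": {"targets": [[[0,0.045,0.2],[0,0,0],0],[[0,0.045,0.4],[0,0,0],0],[[0,0.045,0.56],[0,0,0],0],[[0,0.045,0.56],[0,0,0],0]]}}

```text
time: 5.3
tool_pos: [0.6497, 0.0819, 0.1807]
tool_rot: [-0.0, -0.021, 1.0, 0.0]
contact_force: [0.7, -0.0, -0.8]
gripper_width: 0.171
grasp_force: 58.6
```

```bash
python3 - <<'E'
from h import *
s=state(); T=toolR(s); tip=s["tool_pos"]+T@[.0012,-.0003,.087]; print("tip",tip,"gap",.04297*tip[0]+.05367,s["contact_force"],s["tool_rot"],s["time"])
G=np.array([.5081,.0755,.092]); to(s["tool_pos"]+G-tip,(-1,-.0436,0))
E
```

```text
tip [0.64845058 0.08150326 0.09370225] gap 0.08153392153289894 [ 0.67330294 -0.00908731 -0.84987336] [-4.59213643e-04 -2.07160588e-02  9.99785294e-01  8.14769205e-06] 5.3
shift [ 5.619 -0.007  0.073] turn [ 0.    -0.007 -0.015]
```

Call:
{"fn": "jog_arm", "kwargs": {"targets": [[[-0.05,0,0.06],[0,0,0],0],[[0.1,0,0.06],[0,0,0],0],[[0.3,0,0.06],[0,0,0],0],[[0.5,0,0.06],[0,0,0],0],[[0.7,0,0.06],[0,0,0],0],[[0.9,0,0.06],[0,0,0],0],[[1.1,0,0.06],[0,0,0],0],[[1.3,0,0.06],[0,0,0],0]]}}

```text
time: 6.3
tool_pos: [0.6172, 0.0805, 0.1798]
tool_rot: [0.0, -0.021, 1.0, 0.0]
contact_force: [0.4, -0.1, -0.5]
gripper_width: 0.17
grasp_force: 58.6
```

```bash
cat > chk.py <<'E'
from h import *
s=state(); T=toolR(s); tip=s["tool_pos"]+T@[.0012,-.0003,.087]; print("tip",tip,"gap",.04297*tip[0]+.05367,s["contact_force"],s["time"])
G=np.array([.5081,.0755,.092]); to(s["tool_pos"]+G-tip,(-1,-.0436,0))
E
python3 chk.py
```

```text
tip [0.61598625 0.08016913 0.0928311 ] gap 0.08013892905930442 [ 0.39092197 -0.10403244 -0.49576769] 6.3
shift [ 4.319 -0.008  0.033] turn [ 0.     0.    -0.015]
```

Call:
{"fn": "jog_arm", "kwargs": {"targets": [[[0.2,0,0.02],[0,0,0],0],[[0.4,0,0.02],[0,0,0],0],[[0.6,0,0.02],[0,0,0],0],[[0.8,0,0.02],[0,0,0],0],[[1.0,0,0.02],[0,0,0],0],[[1.2,0,0.02],[0,0,0],0],[[1.4,0,0.02],[0,0,0],0],[[1.6,0,0.02],[0,0,0],0]]}}

```text
time: 7.3
tool_pos: [0.5772, 0.0788, 0.1793]
tool_rot: [0.0, -0.021, 1.0, -0.0]
contact_force: [-0.4, 0.3, -1.5]
gripper_width: 0.168
grasp_force: 58.6
```

```bash
python3 chk.py
```

```text
tip [0.57604749 0.07849336 0.09231672] gap 0.0784227607595658 [-0.40034157  0.31770644 -1.4737631 ] 7.3
shift [ 2.721 -0.007  0.013] turn [-0.     0.    -0.015]
```

Call:
{"fn": "jog_arm", "kwargs": {"targets": [[[0.2,0,0.01],[0,0,0],0],[[0.4,0,0.01],[0,0,0],0],[[0.6,0,0.01],[0,0,0],0],[[0.8,0,0.01],[0,0,0],0],[[1.0,0,0.01],[0,0,0],0],[[1.2,0,0.01],[0,0,0],0],[[1.4,0,0.01],[0,0,0],0],[[1.6,0,0.01],[0,0,0],0]]}}

```text
time: 8.3
tool_pos: [0.5373, 0.0772, 0.1791]
tool_rot: [0.0, -0.021, 1.0, 0.0]
contact_force: [-0.0, 0.6, -1.2]
gripper_width: 0.17
grasp_force: 58.6
```

Call:
{"fn": "jog_arm", "kwargs": {"targets": [[[0.2,0,0],[0,0,0],0],[[0.4,0,0],[0,0,0],0],[[0.6,0,0],[0,0,0],0],[[0.8,0,0],[0,0,0],0],[[1.0,0,0],[0,0,0],0],[[1.2,0,0],[0,0,0],0],[[1.2,0,0],[0,0,0],0]]}}

```text
time: 9.18
tool_pos: [0.5074, 0.076, 0.1791]
tool_rot: [0.0, -0.021, 1.0, 0.0]
contact_force: [0.6, -0.6, -0.7]
gripper_width: 0.168
grasp_force: 58.6
```

```bash
python3 chk.py
```

```text
tip [0.50619829 0.07563315 0.09209866] gap 0.07542134049449235 [ 0.59288053 -0.63732884 -0.72275191] 9.175
shift [-0.076 -0.008  0.004] turn [ 0.     0.001 -0.015]
```

Call:
{"fn": "jog_arm", "kwargs": {"targets": [[[0,0,-0.5],[0,0,0],0],[[0,0,-1],[0,0,0],0],[[0,0,-2.1],[0,0,0],0],[[0,0,-2.1],[0,0,0],0]]}}

```text
time: 9.68
tool_pos: [0.5096, 0.076, 0.2354]
tool_rot: [0.003, -0.021, 1.0, -0.0]
contact_force: [-1.1, -0.5, -0.6]
gripper_width: 0.171
grasp_force: 58.6
```

```bash
python3 - <<'E'
from h import *
s=state(); T=toolR(s); tip=s["tool_pos"]+T@[.0012,-.0003,.087]; print(tip)
to(np.array([.4799,.3083,.228]),(-1,0,0))
E
```

```text
[0.50902704 0.07564187 0.14838091]
shift [0.804 9.334 0.288] turn [-0.001  0.049  0.297]
```

Call:
{"fn": "jog_arm", "kwargs": {"targets": [[[0.8,3,0.2],[0,0,0.3],0],[[0.8,9.33,0.2],[0,0,0.3],0],[[0.8,9.33,0.2],[0,0,0.3],0],[[0.8,9.33,0.2],[0,0,0.3],0],[[0.8,9.33,0.2],[0,0,0.3],0],[[0.8,9.33,0.2],[0,0,0.3],0],[[0.8,9.33,0.2],[0,0,0.3],0],[[0.8,9.33,0.2],[0,0,0.3],0]]}}

```text
time: 10.68
tool_pos: [0.4783, 0.3072, 0.2266]
tool_rot: [0.0, 0.001, 1.0, -0.0]
contact_force: [0.4, -0.3, -0.8]
gripper_width: 0.167
grasp_force: 58.9
```

```bash
cat > hole.py <<'E'
from h import *
s=state(); p,d=grab_frame("wrist"); P=pose("wrist",s); X=cloud(P,d); T=toolR(s)
tip=s["tool_pos"]+T@[.0012,-.0003,.087]
m=(X[...,2]>.055)&(X[...,2]<.065)&(np.hypot(X[...,0]-.478,X[...,1]-.307)<.05)
pts=X[m]; r=cv2.minAreaRect(pts[:,:2].astype(np.float32)); print("block",r)
h=(X[...,2]<.05)&(np.hypot(X[...,0]-.4787,X[...,1]-.308)<.014); v,u=np.where(h)
if len(v): e=plane(P,np.c_[u,v],.06); print("hole bbox mid",(e.min(0)+e.max(0))/2,e.max(0)-e.min(0),len(v))
L=(X-s["tool_pos"])@T; q=L[(L[...,2]>.06)&(L[...,2]<.095)&(np.hypot(L[...,0],L[...,1])<.008)]
if len(q): print("shaft tool",(q.min(0)+q.max(0))/2,q.max(0))
print("tool",s["tool_pos"],s["tool_rot"],"tip",tip)
cv2.imwrite("pics/w5.png",cv2.resize(p[130:350,240:420,::-1],(540,600),interpolation=cv2.INTER_CUBIC))
E
python3 hole.py
```

```text
block ((0.4798935353755951, 0.3078906536102295), (0.060344815254211426, 0.06016189232468605), 6.517838954925537)
hole bbox mid [0.47864134 0.30813709 0.06      ] [0.01109892 0.01191887 0.        ] 116
shaft tool [ 0.00248207 -0.00044307  0.07355225] [0.00387701 0.00195502 0.08672283]
tool [0.4782915  0.30718015 0.22657721] [ 7.41837453e-05  1.04798475e-03  9.99999448e-01 -1.78377369e-05] tip [0.47710378 0.30687955 0.13957705]
```

View pics/w5.png

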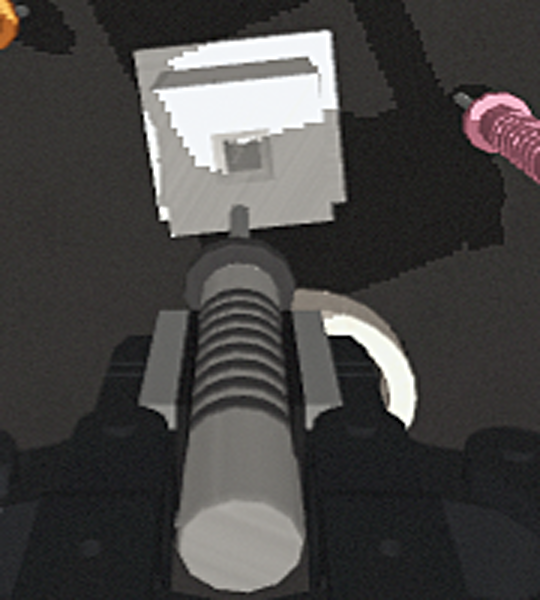

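The hole is at (243,153) in the crop and the tip is at (240,210). By calculation the tip needs +2.0 mm in x and +1.2 mm in y.

Call:
{"fn": "jog_arm", "kwargs": {"targets": [[[-0.08,0.05,1],[0,0,0],0],[[-0.08,0.05,2.2],[0,0,0],0],[[-0.08,0.05,2.8],[0,0,0],0],[[-0.08,0.05,3.2],[0,0,0],0],[[-0.08,0.05,3.7],[0,0,0],0],[[-0.08,0.05,4.3],[0,0,0],0],[[-0.08,0.05,4.9],[0,0,0],0],[[-0.08,0.05,4.9],[0,0,0],0]]}}

```text
time: 11.72
tool_pos: [0.4788, 0.3089, 0.102]
tool_rot: [-0.002, 0.0, 1.0, -0.001]
contact_force: [-0.5, 0.2, -1.6]
gripper_width: 0.168
grasp_force: 58.9
```

```bash
python3 chk.py
```

```text
tip [0.47731914 0.30846256 0.01500776] gap 0.07418040343377943 [-0.54859965  0.19295915 -1.6113228 ] 11.725
shift [-1.225 -9.323 -3.069] turn [-0.011 -0.023 -0.315]
```

In the hole. I seat it the last 10 mm, then release gently.

Call:
{"fn": "jog_arm", "kwargs": {"targets": [[[0,0,0.2],[0,0,0],0],[[0,0,0.4],[0,0,0],0],[[0,0,0.4],[0,0,0],0],[[0,0,0.4],[0,0,0],25],[[0,0,0.4],[0,0,0],60],[[0,0,0.4],[0,0,0],60],[[0,0,0.4],[0,0,0],60]]}}

```text
time: 12.6
tool_pos: [0.4799, 0.3094, 0.094]
tool_rot: [-0.0, 0.0, 1.0, -0.0]
contact_force: [0.1, -0.1, -0.0]
gripper_width: 0.602
grasp_force: 0.0
```

Call:
{"fn": "jog_arm", "kwargs": {"targets": [[[0,0,-1],[0,0,0],60],[[0,0,-2.5],[0,0,0],60],[[0,0,-4.5],[0,0,0],60],[[0,0,-5.5],[0,0,0],60],[[0,0,-5.5],[0,0,0],60]]}}

```text
time: 13.22
tool_pos: [0.4813, 0.3101, 0.2345]
tool_rot: [0.003, 0.0, 1.0, 0.001]
contact_force: [0.1, 0.9, 0.1]
gripper_width: 0.601
grasp_force: 0.0
```

```bash
python3 - <<'E'
from h import *
s=state(); p,d=grab_frame("wrist"); P=pose("wrist",s); X=cloud(P,d)
m=(X[...,2]>.08)&(X[...,2]<.16)&(np.hypot(X[...,0]-.478,X[...,1]-.307)<.03); q=X[m]
print(s["tool_pos"],q[:,2].max(),np.median(q[q[:,2]>.146],axis=0))
for z in(.09,.11,.13):
    a=q[abs(q[:,2]-z)<.006]; print(z,len(a),(a[:,1].min()+a[:,1].max())/2,a[:,0].min())
t,d=grab_frame("top"); X=cloud(pose("top"),d)
m=(X[...,2]>.125)&(np.hypot(X[...,0]-.478,X[...,1]-.307)<.02);print(X[m].shape)
# planar arm model fit data
print(s["joint_pos"])
cv2.imwrite("pics/w6.png",cv2.resize(p[100:340,200:440,::-1],(480,480)))
E
```

```text
[0.48130047 0.31008766 0.2345    ] 0.1515728204145969 [0.47904677 0.30980909 0.14984462]
0.09 43 0.30933430035442444 0.47131416479979815
0.11 50 0.3093706357298554 0.4713297818242773
0.13 75 0.3098530575141133 0.471388613260658
(284, 3)
[ 4.42381203e-01 -7.72947087e-02  1.73642417e+00 -1.49949280e-05
  1.47688067e+00 -1.12806835e+00]
```

```bash
python3 - <<'E'
import numpy as np
D=[(.0534,1.6143,.6244,.2301),(-.0617,1.7783,.5679,.2008),(.1153,1.5475,.6515,.2307),(-.0773,1.7364,.5726,.2345)]
A=[];b=[]
for q2,q3,r,z in D:
    t=q2+q3
    A+=[[1,0,np.sin(q2),np.sin(t),np.cos(t)],[0,1,np.cos(q2),np.cos(t),-np.sin(t)]]; b+=[r,z]
x,res,rk,sv=np.linalg.lstsq(np.array(A),np.array(b),rcond=None); print("a,d-Lt,L1,L2,e",x,sv,np.array(A)@x-b)
E
python3 - <<'E'
import sys; sys.path.insert(0,'.')
from h import *
s=state(); p,d=grab_frame("top"); P=pose("top"); X=cloud(P,d)
np.save('pics/top2.npy',d); cv2.imwrite('pics/top2.png',p[:,:,::-1])
g=p[...,1].astype(float)
# handle bar: bright line rows 220-230
pts=[]
for u in range(306,334):
    c=g[219:231,u]-43; w=np.clip(c,10,None)-10
    if w.sum()>20: pts.append((u,219+(np.arange(12)*w).sum()/w.sum()))
Y=plane(P,pts,.092); k=np.polyfit(Y[:,1],Y[:,0],1); print("bar x at y=-.022:",np.polyval(k,-.022),k,Y[:,1].min(),Y[:,1].max())
E
```

```text
a,d-Lt,L1,L2,e [ 0.0052273  -0.00163679  0.41270669  0.61226561  0.12181205] [3.46111424 2.82823481 0.14114591 0.0329823  0.02767742] [ 4.62968071e-04 -9.69355163e-05 -4.91909316e-05  1.04093880e-05
 -3.08211333e-04  8.15436253e-05 -1.05565807e-04  4.98250292e-06]
bar x at y=-.022: 0.44093753893376886 [-0.03860906  0.44008814] -0.06499929987096804 0.016276531396529507
```

Probe back upright, top at z 0.150. Now to the handle, with the fingers' closing line across the bar.

```bash
python3 - <<'E'
from h import *
s=state(); print(s["tool_pos"])
b=np.radians(90-24); to((.40,-.024,.25),(-.0436,.999,0),(np.cos(b),.0436*np.cos(b),-np.sin(b)))
to((.40,-.024,.25),(-.0436,.999,0))
E
```

```text
[0.47912001 0.30901691 0.22940078]
shift [  3.161 -13.323  -0.797] turn [-2.415 -2.298 10.76 ]
shift [  3.161 -13.323  -0.797] turn [-2.3000e-02 -9.0000e-03  1.0935e+01]
```

Call:
{"fn": "jog_arm", "kwargs": {"targets": [[[0.5,-2,-0.8],[0,0,1.3],28],[[1,-4.5,-0.8],[0,0,2.6],28],[[1.5,-6.5,-0.8],[0,0,3.9],28],[[2,-8.5,-0.8],[0,0,5.2],28],[[2.5,-10.5,-0.8],[0,0,6.5],28],[[3,-12,-0.8],[0,0,7.8],28],[[3.16,-13.3,-0.8],[0,0,9.1],28],[[3.16,-13.3,-0.8],[0,0,10.4],28]]}}

```text
time: 14.38
tool_pos: [0.3997, -0.0246, 0.2492]
tool_rot: [-0.002, 0.668, 0.744, -0.001]
contact_force: [-0.0, 0.2, -0.4]
gripper_width: 0.281
grasp_force: 0.0
```

```bash
python3 - <<'E'
from h import *
s=state(); print(s["tool_pos"],s["joint_pos"])
b=np.radians(60); to((.395,-.025,.20),(-.0436,.999,0),(np.cos(b),.0436*np.cos(b),-np.sin(b)))
E
```

```text
[ 0.39966644 -0.02462817  0.24920603] [-2.47649683e-01 -5.37180204e-01  2.07516365e+00 -3.87187540e-04
  1.60720769e+00 -3.56066380e-01]
shift [ 0.004 -0.18   1.969] turn [-3.777 -0.127  0.452]
```

Call:
{"fn": "jog_arm", "kwargs": {"targets": [[[0,-0.1,0.3],[-1.25,-0.04,0.15],28],[[0,-0.15,0.8],[-2.5,-0.08,0.3],28],[[0,-0.18,1.4],[-3.75,-0.12,0.45],28],[[0,-0.18,1.95],[-3.78,-0.13,0.45],28],[[0,-0.18,1.95],[-3.78,-0.13,0.45],28]]}}

```text
time: 15.0
tool_pos: [0.4035, -0.0243, 0.201]
tool_rot: [0.177, 0.665, 0.702, 0.187]
contact_force: [-1.1, -0.3, 1.3]
gripper_width: 0.286
grasp_force: 0.0
```

```bash
python3 - <<'E'
from h import *
s=state(); print(s["tool_pos"],s["joint_pos"],toolR(s).round(3))
p,d=grab_frame("wrist"); cv2.imwrite("pics/w7.png",p[:,:,::-1]); np.save("pics/w7.npy",d)
P=pose("wrist",s); X=cloud(P,d)
m=(X[...,2]>.07)&(X[...,2]<.105)&(X[...,0]>.42)&(X[...,0]<.462)&(abs(X[...,1]+.02)<.035); q=X[m]
print(m.sum(),"x",q[:,0].min(),q[:,0].max(),"z top",np.percentile(q[:,2],98)) if m.any() else 0
for y in(-.05,-.03,-.01,.01):
    a=q[abs(q[:,1]-y)<.004]; 
    if len(a)>5: print(y,len(a),a[:,0].min(),a[:,0].max(),a[:,2].max())
E
```

```text
[ 0.40347213 -0.02425828  0.20100095] [-0.40190022 -1.00883696  2.45909696  0.23523559  1.22556391 -0.48325084] [[-0.054  0.866  0.496]
 [ 0.999  0.047  0.027]
 [ 0.001  0.497 -0.868]]
835 x 0.4339954557329761 0.445243788938685 z top 0.09580952613232467
-0.05 82 0.4367471372973902 0.44513687527995843 0.09594140386776862
-0.03 90 0.43580942663586447 0.44489694869260643 0.09579644992393102
-0.01 96 0.434916373908532 0.4441624264529812 0.09653953180200936
0.01 113 0.43404318200076725 0.4440754033770612 0.09644581910229838
```

View pics/w7.png

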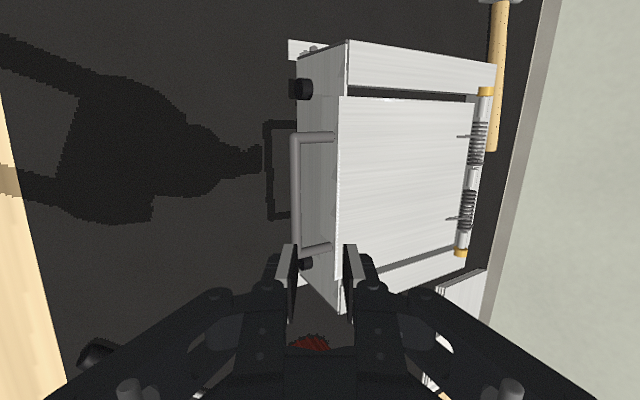

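The bar runs vertically at column ~295, rows 138–250, and the lip is at column ~337. The open fingers at (288,285) and (350,285) straddle the bar's line. Joint 2 is at its limit, so I use a steeper 70° approach.

```bash
cat >> h.py <<'E'
U=np.array([.999,.0436,0]); V=np.array([-.0436,.999,0]); 
def zd(b): b=np.radians(b); return U*np.cos(b)-np.array([0,0,1])*np.sin(b)
BAR0=np.array([.4405,-.0226,.0905]); PIN=BAR0+U*.24+[0,0,.014]
def bar(th): f=th-.0583; return PIN+.2404*(-U*np.cos(f)+np.array([0,0,1])*np.sin(f))
def theta(b): v=b-PIN; return np.arctan2(v[2],-(v@U))+.0583
E
python3 - <<'E'
from h import *
z=zd(70); to(BAR0-.068*z,V,z); to(BAR0+.017*z,V,z)
E
```

```text
shift [ 0.004 -0.53   1.959] turn [ 1.249 -0.027  0.075]
shift [-5.000e-03 -1.120e+00  5.308e+00] turn [ 1.249 -0.027  0.075]
```

Call:
{"fn": "jog_arm", "kwargs": {"targets": [[[0,-0.2,0.5],[1.25,0,0.08],28],[[0,-0.5,1],[1.25,0,0.08],28],[[0,-0.53,1.7],[1.25,0,0.08],28],[[0,-0.53,1.7],[1.25,0,0.08],28],[[0,-0.53,1.7],[1.25,0,0.08],28]]}}

```text
time: 15.68
tool_pos: [0.4141, -0.024, 0.1606]
tool_rot: [0.12, 0.681, 0.711, 0.128]
contact_force: [-0.2, -0.2, 0.4]
gripper_width: 0.279
grasp_force: 0.0
```

```bash
python3 - <<'E'
from h import *
s=state(); print(s["tool_pos"],s["joint_pos"],toolR(s).round(3)[:,2])
p,d=grab_frame("wrist"); np.save("pics/w8.npy",d); P=pose("wrist",s); X=cloud(P,d); L=(X-s["tool_pos"])@toolR(s)
m=(X[...,2]>.07)&(X[...,2]<.105)&(X[...,0]>.42)&(X[...,0]<.455)&(abs(X[...,1]+.01)<.03); q=L[m]
print(m.sum(),"bar in tool: y",np.percentile(q[:,1],[1,99]),"z",q[:,2].min(),np.percentile(X[m][:,2],98))
z=zd(70); to(BAR0+.017*z,V,z)
E
```

```text
[ 0.4140933  -0.02403001  0.16059063] [-0.32612858 -0.76176317  2.37842042  0.13749647  1.19980429 -0.39877322] [ 0.344  0.019 -0.939]
985 bar in tool: y [-0.00391067  0.00553287] z 0.06875880906567716 0.09578942543002518
shift [3.000e-03 2.000e-02 3.681e+00] turn [ 0.02  -0.024 -0.005]
```

Call:
{"fn": "jog_arm", "kwargs": {"targets": [[[0,0.03,1.2],[0,0,0],28],[[0,0.03,2.2],[0,0,0],28],[[0,0.03,3.0],[0,0,0],28],[[0,0.03,3.5],[0,0,0],28],[[0,0.03,3.6],[0,0,0],28],[[0,0.03,3.6],[0,0,0],28]]}}

```text
time: 16.48
tool_pos: [0.4456, -0.0224, 0.0756]
tool_rot: [0.119, 0.681, 0.711, 0.127]
contact_force: [0.2, -0.1, 0.2]
gripper_width: 0.28
grasp_force: 0.0
```

No contact. Now I close on the bar.

Call:
{"fn": "jog_arm", "kwargs": {"targets": [[[0,0,0],[0,0,0],0],[[0,0,0],[0,0,0],0],[[0,0,0],[0,0,0],0],[[0,0,0],[0,0,0],0]]}}

```text
time: 16.98
tool_pos: [0.4463, -0.0224, 0.076]
tool_rot: [0.12, 0.681, 0.711, 0.128]
contact_force: [2.4, 0.9, 3.4]
gripper_width: 0.09
grasp_force: 58.8
```

```bash
cat > plan.py <<'E'
from h import *
import sys
s=state(); T=toolR(s); g=s["tool_pos"]-.019*T[:,2]; th=theta(g); b=np.degrees(np.arctan2(-T[2,2],T[:,2]@U))
print("t",s["time"],"theta",th,"pitch",b,"grasp",g,"bar dev",np.linalg.norm(g-bar(th)),"F",s["contact_force"],"w",s["gripper_width"],"j",s["joint_pos"].round(2))
b0=float(sys.argv[1])
for t in map(float,sys.argv[2:]):
    z=zd(b0+np.degrees(t)); print(t,end=" "); to(bar(t)+.019*z,V,z,s)
E
python3 plan.py 70 0 0.05 .1 .15 .2 .25 .3
```

```text
t 16.975 theta 0.01408138388499567 pitch 69.85639293616852 grasp [ 0.43972994 -0.02277575  0.09384727] bar dev 0.0006287840954751171 F [2.38327369 0.89852729 3.42577583] w 0.08989070098004431 j [-0.29 -0.52  2.39  0.14  0.95 -0.4 ]
0.0 shift [ 0.002 -0.019  0.137] turn [ 0.018 -0.027 -0.008]
0.05 shift [ 0.004  0.094 -0.321] turn [ 0.376 -0.027 -0.007]
0.1 shift [ 0.006  0.229 -0.772] turn [ 0.734 -0.027 -0.006]
0.15 shift [ 0.008  0.387 -1.216] turn [ 1.092 -0.027 -0.006]
0.2 shift [ 0.01   0.566 -1.652] turn [ 1.45  -0.027 -0.005]
0.25 shift [ 0.011  0.767 -2.078] turn [ 1.809 -0.027 -0.004]
0.3 shift [ 0.013  0.99  -2.494] turn [ 2.167 -0.028 -0.004]
```

```bash
sed -i 's/\.019/.0158/g' plan.py; python3 plan.py 70 0 .03 .06 .09 .12 .15 .18 .21 .24
```

```text
t 16.975 theta 0.0013748344646634936 pitch 69.85639293616852 grasp [ 0.44083041 -0.02271582  0.09084305] bar dev 0.0003605670297617644 F [2.38327369 0.89852729 3.42577583] w 0.08989070098004431 j [-0.29 -0.52  2.39  0.14  0.95 -0.4 ]
0.0 shift [ 0.003 -0.018  0.009] turn [ 0.018 -0.027 -0.008]
0.03 shift [ 0.004  0.05  -0.266] turn [ 0.233 -0.027 -0.007]
0.06 shift [ 0.005  0.127 -0.539] turn [ 0.448 -0.027 -0.007]
0.09 shift [ 0.006  0.212 -0.81 ] turn [ 0.663 -0.027 -0.007]
0.12 shift [ 0.007  0.305 -1.078] turn [ 0.878 -0.027 -0.006]
0.15 shift [ 0.008  0.406 -1.343] turn [ 1.092 -0.027 -0.006]
0.18 shift [ 0.009  0.515 -1.605] turn [ 1.307 -0.027 -0.005]
0.21 shift [ 0.01   0.632 -1.863] turn [ 1.522 -0.027 -0.005]
0.24 shift [ 0.012  0.756 -2.118] turn [ 1.737 -0.027 -0.005]
```

Call:
{"fn": "jog_arm", "kwargs": {"targets": [[[0,0.05,-0.27],[0.23,0,0],0],[[0,0.13,-0.54],[0.45,0,0],0],[[0,0.21,-0.81],[0.66,0,0],0],[[0.01,0.3,-1.08],[0.88,0,0],0],[[0.01,0.41,-1.34],[1.09,0,0],0],[[0.01,0.52,-1.6],[1.31,0,0],0],[[0.01,0.63,-1.86],[1.52,0,0],0],[[0.01,0.76,-2.12],[1.74,0,0],0]]}}

```text
time: 17.98
tool_pos: [0.446, -0.0224, 0.1313]
tool_rot: [0.036, 0.691, 0.721, 0.04]
contact_force: [7.6, 0.3, -2.8]
gripper_width: 0.089
grasp_force: 59.0
```

```bash
python3 plan.py 70 .24 .27 .3 .33 .36 .39 .42 .45 .48
```

```text
t 17.975 theta 0.23634246453505256 pitch 83.80469765685515 grasp [ 0.44432777 -0.02256319  0.14699486] bar dev 0.0004524312903925199 F [ 7.58468388  0.32424473 -2.78732563] w 0.08868702033155121 j [-0.24 -0.4   2.18  0.04  1.26 -0.29]
0.24 shift [ 0.003 -0.006 -0.039] turn [-0.007 -0.027 -0.002]
0.27 shift [ 0.004  0.062 -0.314] turn [ 0.208 -0.027 -0.002]
0.3 shift [ 0.005  0.137 -0.587] turn [ 0.423 -0.027 -0.001]
0.33 shift [ 0.006  0.221 -0.858] turn [ 0.638 -0.027 -0.001]
0.36 shift [ 0.007  0.314 -1.127] turn [ 0.853 -0.027 -0.   ]
0.39 shift [ 0.008  0.414 -1.392] turn [ 1.068 -0.027 -0.   ]
0.42 shift [ 0.009  0.522 -1.654] turn [ 1.282 -0.027  0.   ]
0.45 shift [ 0.01   0.638 -1.913] turn [ 1.497e+00 -2.700e-02  1.000e-03]
0.48 shift [ 0.011  0.761 -2.168] turn [ 1.712e+00 -2.700e-02  1.000e-03]
```

Call:
{"fn": "jog_arm", "kwargs": {"targets": [[[0,0.08,-0.3],[0.21,0,0],0],[[0,0.18,-0.58],[0.42,0,0],0],[[0,0.28,-0.85],[0.64,0,0],0],[[0.01,0.38,-1.12],[0.85,0,0],0],[[0.01,0.48,-1.38],[1.07,0,0],0],[[0.01,0.59,-1.65],[1.28,0,0],0],[[0.01,0.71,-1.91],[1.5,0,0],0],[[0.01,0.83,-2.16],[1.71,0,0],0]]}}

```text
time: 18.98
tool_pos: [0.4596, -0.0218, 0.1873]
tool_rot: [-0.048, 0.69, 0.721, -0.048]
contact_force: [-1.1, -3.8, -2.0]
gripper_width: 0.092
grasp_force: 59.3
```

```bash
python3 plan.py 70 .48 .51 .54 .57 .60 .63 .66 .69 .72
```

```text
t 18.975 theta 0.48142347821437625 pitch 97.80494960700327 grasp [ 0.4617946  -0.02173288  0.2029703 ] bar dev 0.0005695176223776533 F [-1.0959702  -3.83863887 -1.99539607] w 0.09161770476391769 j [-0.19 -0.22  1.95 -0.03  1.55 -0.23]
0.48 shift [ 0.    -0.022  0.006] turn [-0.038 -0.028  0.005]
0.51 shift [ 0.001  0.044 -0.269] turn [ 0.177 -0.028  0.006]
0.54 shift [ 0.002  0.119 -0.543] turn [ 0.392 -0.028  0.006]
0.57 shift [ 0.003  0.202 -0.814] turn [ 0.607 -0.028  0.007]
0.6 shift [ 0.004  0.293 -1.083] turn [ 0.821 -0.028  0.007]
0.63 shift [ 0.005  0.392 -1.349] turn [ 1.036 -0.028  0.008]
0.66 shift [ 0.006  0.499 -1.611] turn [ 1.251 -0.028  0.008]
0.69 shift [ 0.007  0.613 -1.871] turn [ 1.466 -0.027  0.008]
0.72 shift [ 0.008  0.736 -2.127] turn [ 1.681 -0.027  0.009]
```

Call:
{"fn": "jog_arm", "kwargs": {"targets": [[[0,0.05,-0.27],[0.19,0,0],0],[[0,0.13,-0.54],[0.4,0,0],0],[[0,0.21,-0.81],[0.62,0,0],0],[[0,0.3,-1.08],[0.83,0,0],0],[[0,0.4,-1.35],[1.05,0,0],0],[[0,0.51,-1.61],[1.26,0,0],0],[[0,0.63,-1.87],[1.48,0,0],0],[[0,0.75,-2.13],[1.69,0,0],0]]}}

```text
time: 19.98
tool_pos: [0.4858, -0.0206, 0.2375]
tool_rot: [-0.129, 0.679, 0.71, -0.132]
contact_force: [1.4, -3.6, -2.9]
gripper_width: 0.092
grasp_force: 59.3
```

```bash
python3 plan.py 70 .72 .75 .78 .81 .84 .87 .90 .93 .96
```

```text
t 19.975 theta 0.7220619219265716 pitch 111.25764855648079 grasp [ 0.49150226 -0.02043879  0.25227246] bar dev 0.0005319686250329825 F [ 1.42215176 -3.64652029 -2.87765832] w 0.09178211915078008 j [-0.16 -0.03  1.72 -0.07  1.82 -0.21]
0.72 shift [-0.    -0.026  0.012] turn [-0.001 -0.029  0.014]
0.75 shift [ 0.001  0.042 -0.263] turn [ 0.214 -0.029  0.015]
0.78 shift [ 0.002  0.118 -0.536] turn [ 0.429 -0.029  0.015]
0.81 shift [ 0.003  0.202 -0.807] turn [ 0.644 -0.029  0.016]
0.84 shift [ 0.004  0.295 -1.075] turn [ 0.859 -0.028  0.016]
0.87 shift [ 0.005  0.395 -1.34 ] turn [ 1.073 -0.028  0.017]
0.9 shift [ 0.006  0.503 -1.603] turn [ 1.288 -0.028  0.017]
0.93 shift [ 0.006  0.619 -1.861] turn [ 1.503 -0.028  0.017]
0.96 shift [ 0.007  0.743 -2.116] turn [ 1.718 -0.027  0.018]
```

Call:
{"fn": "jog_arm", "kwargs": {"targets": [[[0,0.05,-0.26],[0.21,0,0],0],[[0,0.12,-0.54],[0.43,0,0],0],[[0,0.21,-0.81],[0.64,0,0],0],[[0,0.3,-1.08],[0.86,0,0],0],[[0,0.4,-1.34],[1.07,0,0],0],[[0,0.51,-1.6],[1.29,0,0],0],[[0,0.63,-1.86],[1.5,0,0],0],[[0,0.75,-2.12],[1.72,0,0],0]]}}

```text
time: 20.98
tool_pos: [0.5225, -0.019, 0.2799]
tool_rot: [-0.21, 0.659, 0.69, -0.216]
contact_force: [4.8, -0.5, -6.7]
gripper_width: 0.088
grasp_force: 59.2
```

```bash
python3 plan.py 70 .96 .98 1.0 1.01 1.02 1.0
```

```text
t 20.975 theta 0.9603114507470453 pitch 124.99675661140984 grasp [ 0.53158341 -0.01869864  0.29280589] bar dev 0.0003883422783704563 F [ 4.84832637 -0.48030381 -6.70951035] w 0.08766451654328547 j [-0.13  0.19  1.47 -0.11  2.09 -0.2 ]
0.96 shift [ 0.001 -0.015 -0.002] turn [ 0.001 -0.027  0.023]
0.98 shift [ 0.001  0.029 -0.186] turn [ 0.144 -0.027  0.023]
1.0 shift [ 0.002  0.077 -0.369] turn [ 0.287 -0.026  0.023]
1.01 shift [ 0.002  0.102 -0.46 ] turn [ 0.359 -0.026  0.024]
1.02 shift [ 0.002  0.129 -0.551] turn [ 0.43  -0.026  0.024]
1.0 shift [ 0.002  0.077 -0.369] turn [ 0.287 -0.026  0.023]
```

Call:
{"fn": "jog_arm", "kwargs": {"targets": [[[0,0.03,-0.19],[0.14,0,0],0],[[0,0.08,-0.36],[0.29,0,0],0],[[0,0.12,-0.5],[0.39,0,0],0],[[0,0.13,-0.55],[0.43,0,0],0],[[0,0.13,-0.55],[0.43,0,0],0]]}}

```text
time: 21.6
tool_pos: [0.533, -0.0186, 0.2888]
tool_rot: [-0.229, 0.652, 0.683, -0.236]
contact_force: [5.1, -0.1, -7.0]
gripper_width: 0.087
grasp_force: 59.3
```

```bash
cat > ang.py <<'E'
from h import *
p,d=grab_frame("top"); X=cloud(pose("top"),d); Q=X-PIN; a=Q@U; b=Q@V; z=Q[...,2]
m=(abs(b)<.085)&(z>.02)&(np.hypot(a,z)<.195)&(np.hypot(a,z)>.03)&(a<.02)&(abs(np.arctan2(z,-a)-.85)<.3)
q=np.c_[a[m],z[m]]; 
for _ in range(4):
    c=q.mean(0); w=np.linalg.svd(q-c,full_matrices=False)[2][0]; r=abs((q-c)@[-w[1],w[0]]); q=q[r<max(.003,np.percentile(r,50)*2)]
print("hatch plane angle",np.arctan(-w[1]/w[0]),"n",len(q))
E
python3 plan.py 70 1.0 .98 .96 .94 .92 .90 .88 .86 .84; python3 ang.py
```

```text
t 21.6 theta 1.0187540848060002 pitch 128.37123095150977 grasp [ 0.54281658 -0.01818896  0.30118901] bar dev 0.0003713490298117195 F [ 5.07433637 -0.09293358 -7.03038091] w 0.08725617446875608 j [-0.12  0.24  1.41 -0.12  2.15 -0.2 ]
1.0 shift [-0.001 -0.052  0.168] turn [-0.135 -0.026  0.026]
0.98 shift [-0.001 -0.089  0.354] turn [-0.278 -0.026  0.026]
0.96 shift [-0.002 -0.123  0.54 ] turn [-0.421 -0.027  0.026]
0.94 shift [-0.002 -0.152  0.727] turn [-0.564 -0.027  0.026]
0.92 shift [-0.003 -0.178  0.914] turn [-0.708 -0.027  0.025]
0.9 shift [-0.003 -0.201  1.102] turn [-0.851 -0.027  0.025]
0.88 shift [-0.004 -0.219  1.29 ] turn [-0.994 -0.028  0.025]
0.86 shift [-0.005 -0.234  1.478] turn [-1.137 -0.028  0.025]
0.84 shift [-0.005 -0.245  1.667] turn [-1.281 -0.028  0.024]
hatch plane angle 1.009935115844817 n 309
```

Call:
{"fn": "jog_arm", "kwargs": {"targets": [[[0,-0.05,0.17],[-0.13,0,0],0],[[0,-0.09,0.35],[-0.28,0,0],0],[[0,-0.12,0.54],[-0.42,0,0],0],[[0,-0.15,0.73],[-0.56,0,0],0],[[0,-0.18,0.91],[-0.71,0,0],0],[[0,-0.2,1.1],[-0.85,0,0],0],[[0,-0.22,1.29],[-0.99,0,0],0],[[0,-0.23,1.48],[-1.14,0,0],0]]}}

```text
time: 22.65
tool_pos: [0.5058, -0.0197, 0.2631]
tool_rot: [-0.175, 0.669, 0.7, -0.18]
contact_force: [7.6, -1.8, -7.8]
gripper_width: 0.088
grasp_force: 59.2
```

```bash
python3 plan.py 70 .86 .84 .82 .80 .785 .775 .77
```

```text
t 22.65 theta 0.8599592867876698 pitch 119.10580394474864 grasp [ 0.51349844 -0.0194731   0.27693337] bar dev 0.0004060366682179444 F [ 7.59474484 -1.79894839 -7.80041128] w 0.0880302430576346 j [-0.14  0.09  1.58 -0.09  1.97 -0.2 ]
0.86 shift [-0.    -0.017 -0.005] turn [ 0.021 -0.028  0.022]
0.84 shift [-0.001 -0.058  0.179] turn [-0.122 -0.028  0.022]
0.82 shift [-0.001 -0.096  0.364] turn [-0.266 -0.028  0.022]
0.8 shift [-0.002 -0.129  0.55 ] turn [-0.409 -0.028  0.021]
0.785 shift [-0.002 -0.152  0.69 ] turn [-0.516 -0.029  0.021]
0.775 shift [-0.003 -0.166  0.784] turn [-0.588 -0.029  0.021]
0.77 shift [-0.003 -0.173  0.831] turn [-0.624 -0.029  0.021]
```

Call:
{"fn": "jog_arm", "kwargs": {"targets": [[[0,-0.05,0.18],[-0.13,0,0],0],[[0,-0.09,0.36],[-0.27,0,0],0],[[0,-0.12,0.55],[-0.41,0,0],0],[[0,-0.15,0.69],[-0.52,0,0],0],[[0,-0.16,0.78],[-0.6,0,0],0],[[0,-0.17,0.83],[-0.62,0,0],0],[[0,-0.17,0.83],[-0.62,0,0],0],[[0,-0.17,0.83],[-0.62,0,0],0]]}}

```text
time: 23.65
tool_pos: [0.4926, -0.0203, 0.2473]
tool_rot: [-0.146, 0.676, 0.707, -0.149]
contact_force: [10.1, -1.8, -9.6]
gripper_width: 0.092
grasp_force: 59.1
```

Call:
{"fn": "jog_arm", "kwargs": {"targets": [[[0,0,0],[0,0,0],0],[[0,0,0],[0,0,0],0],[[0,0,0],[0,0,0],0],[[0,0,0],[0,0,0],0]]}}

```text
time: 24.15
tool_pos: [0.4926, -0.0203, 0.2473]
tool_rot: [-0.146, 0.676, 0.707, -0.149]
contact_force: [10.6, -1.5, -8.3]
gripper_width: 0.089
grasp_force: 59.1
```

```bash
python3 plan.py 70 .77; python3 ang.py; python3 - <<'E'
from h import *
p,d=grab_frame("top"); X=cloud(pose("top"),d); m=(X[...,2]>.14)&(np.hypot(X[...,0]-.479,X[...,1]-.308)<.025); print(np.median(X[m],axis=0),m.sum()); print(abs(state()["joint_vel"]).max())
E
```

```text
t 24.15 theta 0.7725520600883551 pitch 114.07595465456178 grasp [ 0.49908531 -0.02012626  0.26171422] bar dev 0.00039312387458824167 F [10.59246836 -1.47138832 -8.31272734] w 0.08941805167308961 j [-0.15  0.02  1.67 -0.08  1.87 -0.2 ]
0.77 shift [ 0.001 -0.022  0.019] turn [ 0.005 -0.028  0.02 ]
hatch plane angle 0.7640362358033765 n 297
[0.47823005 0.30790215 0.14864311] 26
0.0015434632555495218
```

```bash
python3 -c "
from plant import *
print(job_done())"
```

```text
the job is handed in; nothing more can be done
None
```

The job is handed in at about 24 s: the left gap was probed from hinge end to handle end at about 4 cm/s, and the probe is back upright in its stand. The hatch was lifted about 6.5° past balance, eased back, and is now held still by its handle about 7.5° below the balance point.

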